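Tap the post-clamp wedge home

TASK

Take the thick wooden wedge from the rack, set it loosely by hand, thin end first, in the leaning slot of the post clamp, and let go. Then take the mallet and drive the wedge fully home, until it stops moving forward, with two or more separate taps, lifting the mallet clear in between and not letting the first tap drive it all the way; do not push it home by hand. Stand the mallet back upright on its round pad and let go, leaving the thin wedge and everything else on the table where they are.

Things in the scene. Friction and masses are not known exactly. Their poses are not given: they have to be found in the camera images.
- wedge: Thick wooden T-headed wedge, to be used. Origin at the centre of its thin end, z along its 135 length to the head. Tapered part z 0 to 95, 36 wide (y), 12 thick (x) at the tip, 32 at z 95, alike on both x faces, so it fits either way round; head block z 95 to 135, 36 thick (x), 50 wide (y). 0.11 to 0.22 kg. It starts hanging upright, head up, its shoulders on the rack's rails
- wedge_head (a point): Centre of the flat top of the thick wedge's head: the face to tap. As the wedge is driven along the fixed wall it also creeps up to 3 towards the post
- wedge_tip (a point): Centre of the thick wedge's thin end. Set loosely in the slot it comes to rest about 55 to 75 below the mouth; driven home it is about 85 below, with the underside of the head still about 10 above the mouth
- thin_wedge: A thinner wooden wedge of the same 135 length and 50 width, but its head only 18 thick (x) and its body 10 thick; hangs in the same rack, 70 beside the thick one, in either order. Not to be used
- rack: Fixed aluminium rack, 150 (x) by 90 (y) by 112 high; two rails along x, 8 thick, their centres 26 either side of the middle. The wedges hang between them with their y axes across the rails, so the head's 50 wide ends can be pinched from above. Origin at the centre of its underside
- clamp: Fixed grey post clamp: foot plate 200 by 100 (x -70 to 130 of its frame), block 61 wide (y) and 85 high, with the wedge slot; an upright steel post, 25 diameter and 300 high with small hooks on top (90 across, to 314 high), stands on the far side at x 100. Origin on the table under the middle of the slot's mouth; x points from the slot to the post
- slot: The clamp's wedge slot. Origin at the centre of its mouth, 100 above the table; z points out along its centre line, which leans 30 degrees from vertical towards the clamp's -x (roughly to the robot); y is across the slot, which is 41 wide (y) for the 36 wide wedge. Its -x wall is fixed, its +x wall is the sliding jaw, both sloped to match the wedge
- jaw (a joint): Travel of the sliding jaw towards the post, m: 0 to 0.002 at the start, 0.006 when the jaw is against the post and the wedge can go no further. It moves about 0.23 mm for each mm the wedge advances. It has dry friction only (no spring): pushing the wedge takes about 6 to 12 N, and it stays where it is left
- mallet: Upright palm mallet: black rubber head 46 diameter and 55 tall, wooden handle 28 diameter above it on the same axis, 135 tall in all. Origin at the centre of its flat striking face (underside), z up along the handle. 0.28 to 0.46 kg. At the start it stands on its pad
- mallet_face (a point): Centre of the mallet's striking face
- pad: Fixed round cork pad, 110 diameter, 3 thick, the mallet's place; origin at the centre of its underside
- saline: Bystander: white bottle 60 diameter, 170 tall, 94 from the pad's centre on its +x side; origin at the centre of its underside
- lotion: Bystander: white bottle 54 diameter, 150 tall, 94 from the pad's centre on its -x side; origin at the centre of its underside
- swab_jar: Bystander: glass jar 66 diameter, 90 tall, beside the rack; origin at the centre of its underside
- carton: Bystander: paper carton 50 by 100 by 70 high, beside the rack; origin at the centre of its underside
- dish: Bystander: open steel dish 70 by 150 by 30 high, on the robot's side of the clamp; origin at the centre of its underside
- ampoule_box: Bystander: cardboard box 70 by 110 by 35 high, towards the far side; origin at the centre of its underside
- cup: Bystander: white plastic cup 72 diameter, 85 tall, towards the far side; origin at the centre of its underside
There are look-alikes about, which are no part of the job. What is shaped like the wedge but red is not meant. Of the things that look like the pad, take the one that is farthest from the robot's base at the start.

How it is judged:
By the outcome, as a careful person would: the job done as asked, in the order asked, and still so for the second after the job is handed in, with the robot touching nothing.
It also fails if it takes over 72 s, if anything falls off the work surface, if the arm or the gripper's body presses on something with over 40 N, if the wrist force passes 120 N, or if a joint passes its speed limit or range.

ROBOT

A 7-joint arm with a two-finger parallel gripper is mounted at the origin on the work surface. World frame = base frame: x ahead of the robot, y to its left, z up, the work surface at z = 0. Lengths are in m, angles in rad, forces in N, time in s.
With the tool pointing down it reaches from about 0.425 to 0.875 m from the base axis. Payload 4.7 kg.
Tool frame: the origin (TCP) lies at the centre of the arm's flange, where the gripper is bolted on; the fingertips stand 173 mm ahead of it and the grasp point (between the pads) lies 155 mm ahead of it; z points along the fingers, y is the direction in which the jaws open and shut (so a half turn about z gives the same grasp; the last joint's range is limited). The gripper opens to 85 mm and grips with 20 to 120 N. Pads are 22 mm wide; open, the fingers measure 114 mm over their backs; the gripper's body (76 mm by 85 mm) begins 54 mm behind the grasp point. The pads swing forward as they close: fully open they stand 13 mm farther back than shut.
Start: joints at [-1.238, 0.321, -0.07, 1.45, 0.023, 1.371, -0.057], TCP at [0.204, 0.617, 0.405] pointing down, gripper open.
Joint ranges: [-2.86, 2.86], [-0.3, 2.09], [-1.38, 1.24], [0.06, 2.45], [-1.56, 4.7], [0.09, 2.05], [-2.69, 2.69]. Speed limits (rad/s): [2.57, 2.57, 3.14, 3.14, 3.14, 3.14, 3.14].

INTERFACE

Orientations are given as a unit quaternion [w, x, y, z].
In Python, from plant import arm, readout, viewer gives the robot as it stands. Calls block until the motion is done:
- arm.reach(position, orientation): joint-space move of the TCP to a pose.
- arm.line_to(position, speed=0.15, rotation=None, max_force=None): straight line of the TCP; rotation=None keeps the orientation; speed is the mean speed in m/s. With max_force (N) it stops when the force on the tool has changed by that much, and returns True; else False.
- arm.move_joints(angles): joint-space move.
- arm.move_gripper(opening, f_grip=None): finger opening in m; f_grip is the grip in N (None keeps the last); returns when the fingers have stopped.
- arm.pause(seconds).
- arm.inverse_kinematics(position, orientation): joint angles nearest the present ones, or None.
- readout.sense(): the state.
- viewer.snapshot(name): name is "scene" or "top"; returns (picture, depth): 384x512x3 uint8, blue, green, red; 384x512 float32, m along the optical axis (not along the pixel's ray), 0 where there is no reading.
- viewer.camera_model(name): a dict with "mtx" (3x3 intrinsics, pixels), "distortion" ([k1, k2, p1, p2, k3] as OpenCV has them; the pictures are not rectified), "world_to_cam" (4x4, takes a point from world to camera coordinates). Camera axes: x right, y down, z forward; pixel columns grow to the right and rows downward; lengths in m; the calibration is good to about 2 mm. A picture is of the moment at which its call begins. camera_model takes no time and is no camera call.
A pose or a line that the arm cannot do raises arm.PlanningError and nothing moves.
- arm.close_job(): hands the job in, once; it reports no verdict.
Trained networks look in the newest picture that a camera, given by its name, has taken for a name from the list of things; names that differ only in an ending like _2 or _b are one class to them, and where a whole thing is asked for, a point or a joint stands for the part that bears it (a point fixed in the world has none). Each returns a list of dicts, best first, with "conf" (0 to 1); they miss things now and then, are a little off and sometimes report something else, mostly with a low value. They report only what shows in the picture. A call takes as long as a camera call. They do not tell look-alikes from the thing itself.
- viewer.find_in(target, camera): "rect" ([centre column, centre row, width, height] as shares, 0 to 1, of the picture: columns of its width, rows of its height, round what is visible of it).
- viewer.outline_of(target, camera): "mask" (384x512 bool, what is visible of it) and "rect" ([centre column, centre row, width, height] as shares, 0 to 1, of the picture: columns of its width, rows of its height, round what is visible of it).
- viewer.pinpoint(target, camera): "xy" ([column, row] as shares, 0 to 1, of the picture: columns of its width, rows of its height: a listed point, or the origin of a listed thing).
The state is a dict: "clock": time; "joint_positions": joint angles; "joint_vel": joint speeds; "tau": joint torques, N m; "tool_pos": TCP position; "tcp_rot": TCP orientation; "contact_force": force on the tool from outside, world axes, zero at the start; "ft_torque": the same for the moment, N m; "grip_width": finger opening in m.
Only numpy, scipy, OpenCV 4.12 (cv2) and the standard library are available. Lean on these libraries where they do the work, as an engineer would, in place of code of your own. Each camera call takes 0.05 s, during which the arm holds its last target.

## Working session

There is one attempt and no reset: what is moved stays moved. The work goes in short steps, each a Python script; the robot and the scene stay as the last script left them, time stands still between calls to the robot, and variables do not carry over. Pictures are saved under pics/ and viewed, and the job is handed in when it is done.

```bash
ls; mkdir -p pics
python3 - <<'E'
from plant import arm, readout, viewer
import cv2
for n in ("scene","top"):
    p,d=viewer.snapshot(n); cv2.imwrite(f"pics/{n}0.png",cv2.resize(p,(800,600),interpolation=cv2.INTER_CUBIC))
    m=viewer.camera_model(n); print(n,m)
print(readout.sense())
E
```

```text
pics
scene {'mtx': array([[458.75390711,   0.        , 260.68196619],
       [  0.        , 458.75390711, 184.13265236],
       [  0.        ,   0.        ,   1.        ]]), 'distortion': array([0.05800894, 0.        , 0.        , 0.        , 0.        ]), 'world_to_cam': array([[ 0.64222971,  0.76632524,  0.01692982, -0.32862583],
       [ 0.55879719, -0.45296101, -0.69467404, -0.17356782],
       [-0.52467771,  0.45560064, -0.71912541,  1.50026096],
       [ 0.        ,  0.        ,  0.        ,  1.        ]])}
top {'mtx': array([[456.14055668,   0.        , 254.79768933],
       [  0.        , 456.14055668, 189.33649433],
       [  0.        ,   0.        ,   1.        ]]), 'distortion': array([-0.06327445,  0.        ,  0.        ,  0.        ,  0.        ]), 'world_to_cam': array([[-0.01805944, -0.99967562, -0.01795836,  0.03247234],
       [-0.99827098,  0.0190331 , -0.05561284,  0.47352168],
       [ 0.0559366 ,  0.01692297, -0.99829089,  1.31860261],
       [ 0.        ,  0.        ,  0.        ,  1.        ]])}
{'clock': 0.1, 'joint_positions': array([-1.23788353,  0.3217518 , -0.07008004,  1.45153681,  0.02258608,
        1.37083053, -0.05689062]), 'joint_vel': array([-2.92161083e-05,  5.26288142e-05, -7.39177432e-05, -2.77517225e-03,
       -9.58583670e-05, -1.47085297e-03,  1.19962059e-03]), 'tau': array([-1.17023537e-04, -4.94881976e+01, -3.83832464e-01, -3.15210092e+01,
        1.30511899e-02,  7.41329393e-03, -1.93321966e-05]), 'tool_pos': array([0.20370838, 0.61706086, 0.40373882]), 'tcp_rot': array([-9.74196110e-05,  1.58717454e-01,  9.87323662e-01, -8.64452856e-04]), 'contact_force': array([-0.18137909, -0.68546295, -0.10270509]), 'ft_torque': array([ 0.06049442,  0.00231963, -0.03108475]), 'grip_width': 0.08547310055142797}
```

View pics/scene0.png

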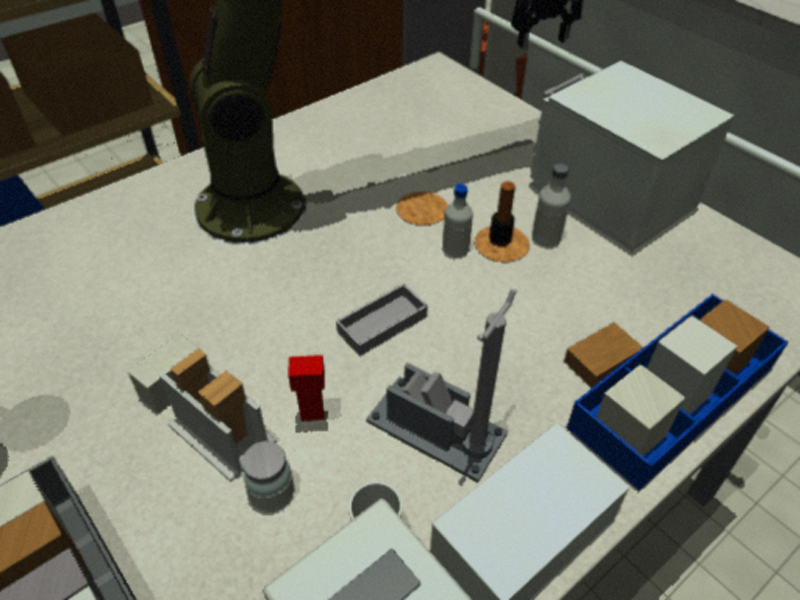

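View pics/top0.png

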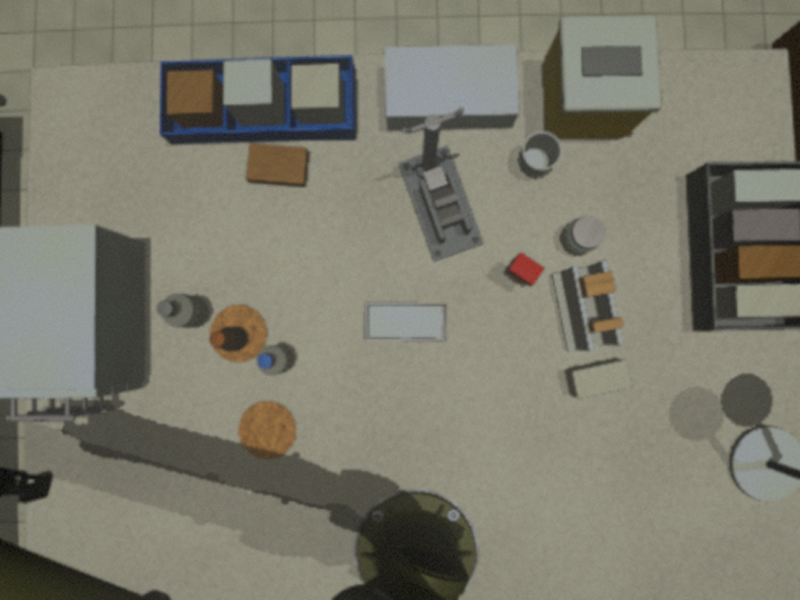

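The scene view shows the rack at (215,420), the thick wedge's head at about (222,392) and the thin one at (190,370). The red decoy is at (307,388), the clamp at (440,420) and the mallet on its pad at (502,225). In the top view the mallet's pad at (238,333) is the one farther from the base. The thick wedge's head is at (599,284) and the slot at about (445,205).

```bash
cat > h.py <<'E'
from plant import arm, readout, viewer
import cv2, numpy as np
CM={n:viewer.camera_model(n) for n in("scene","top")}
def px2w(n,uv,d):
    m=CM[n]; uv=np.asarray(uv,float).reshape(-1,1,2)
    r=cv2.undistortPoints(uv,m["mtx"],m["distortion"])[:,0]
    d=np.asarray(d,float).reshape(-1,1)
    pc=np.hstack([r*d,d]); W=m["world_to_cam"]
    return (pc-W[:3,3])@W[:3,:3]
def w2px(n,p):
    m=CM[n];W=m["world_to_cam"]; rv=cv2.Rodrigues(W[:3,:3])[0]
    return cv2.projectPoints(np.asarray(p,float).reshape(-1,1,3),rv,W[:3,3],m["mtx"],m["distortion"])[0][:,0]
def px2z(n,uv,z):
    a=px2w(n,uv,np.full(len(np.reshape(uv,(-1,2))),.5)); W=CM[n]["world_to_cam"]; c=-W[:3,:3].T@W[:3,3]
    t=(z-c[2])/(a[:,2:]-c[2]); return c+t*(a-c)
def tri(uv1,uv2):
    # scene, top pixel -> 3D
    A=[];b=[]
    cs=[]
    for n,uv in(("scene",uv1),("top",uv2)):
        W=CM[n]["world_to_cam"]; c=-W[:3,:3].T@W[:3,3]; r=px2w(n,uv,1.)[0]-c; r/=np.linalg.norm(r)
        P=np.eye(3)-np.outer(r,r); A.append(P); b.append(P@c)
    A=np.vstack(A);b=np.hstack(b); x=np.linalg.lstsq(A,b,rcond=None)[0]
    return x,np.linalg.norm(A@x-b)
def cloud(n,d):
    v,u=np.mgrid[0:384,0:512]; return px2w(n,np.stack([u,v],-1).reshape(-1,2),d.reshape(-1)).reshape(384,512,3)
S=np.array([512,384])
E
python3 - <<'E'
from h import *
np.set_printoptions(precision=4,suppress=True)
D={}
for n in("scene","top"):
    p,d=viewer.snapshot(n); D[n]=(p,d); np.savez(f"s_{n}.npz",p=p,d=d)
for t in("wedge","wedge_head","thin_wedge","rack","clamp","slot","mallet","pad","jaw","saline","lotion"):
    r={}
    for n in("scene","top"):
        try:
            q=viewer.pinpoint(t,n)
            print(t,n,[(np.round(x["xy"]*S,1),round(x["conf"],2)) for x in q[:3]])
            if q:r[n]=np.array(q[0]["xy"])*S
        except Exception as e: print(t,n,e)
    if len(r)==2: print("   tri",*tri(r["scene"],r["top"]))
print(readout.sense()["clock"])
E
```

```text
wedge scene [(array([148. , 281.8]), 0.76), (array([199.1, 266.5]), 0.56), (array([110.4, 246.8]), 0.31)]
wedge top [(array([331.2, 173.2]), 0.75)]
   tri [ 0.4933 -0.2616 -0.0136] 0.0881831507486201
wedge_head scene [(array([196.5, 230.8]), 0.89), (array([139.1, 247.1]), 0.79)]
wedge_head top [(array([337.2, 171.7]), 0.89), (array([386.1, 178.8]), 0.81)]
   tri [ 0.5112 -0.196   0.1364] 0.003247978758527846
thin_wedge scene []
thin_wedge top [(array([373.2, 210.6]), 0.52)]
rack scene [(array([142.5, 277.4]), 0.67), (array([318.4, 152. ]), 0.66)]
rack top [(array([373.4, 196.3]), 0.62), (array([376.8, 208.8]), 0.34)]
   tri [ 0.4488 -0.3241 -0.0032] 0.002981930070530366
clamp scene [(array([265.1, 265. ]), 0.81)]
clamp top []
slot scene [(array([171.2, 315.5]), 0.6)]
slot top [(array([379.1, 239.4]), 0.75)]
   tri [ 0.3683 -0.334  -0.2641] 0.13070546175901965
mallet scene [(array([321., 152.]), 0.88), (array([144.3, 246.4]), 0.22), (array([110.9, 249.5]), 0.2)]
mallet top [(array([150.2, 215.6]), 0.73)]
   tri [0.4035 0.336  0.0006] 0.0017857099177971038
pad scene [(array([271.2, 134.1]), 0.66), (array([321.1, 151.8]), 0.64), (array([318.6, 152.8]), 0.56)]
pad top [(array([154.1, 213.3]), 0.82), (array([168.2, 272.3]), 0.71)]
   tri [0.3737 0.236  0.1254] 0.09286935544724222
jaw scene it knows: ampoule_box, carton, clamp, cup, dish, lotion, mallet, mallet_face, pad, rack, saline, slot, swab_jar, thin_wedge, wedge, wedge_head, wedge_tip
jaw top it knows: ampoule_box, carton, clamp, cup, dish, lotion, mallet, mallet_face, pad, rack, saline, slot, swab_jar, thin_wedge, wedge, wedge_head, wedge_tip
saline scene [(array([349.8, 150.1]), 0.79), (array([268. , 268.5]), 0.39)]
saline top [(array([119.6, 198.3]), 0.92)]
   tri [ 0.4528  0.4253 -0.0063] 0.006855308048301104
lotion scene [(array([293.5, 153. ]), 0.93)]
lotion top [(array([176.3, 228. ]), 0.61)]
   tri [0.3651 0.2545 0.016 ] 0.000314828773843103
1.2
```

Run:
```python
from h import *
np.set_printoptions(precision=4,suppress=True)
print("thick head tri",*tri([139.1,247.1],[386.1,178.8]))
C={n:cloud(n,np.load(f"s_{n}.npz")["d"]) for n in("scene","top")}
for n in C:
    c=C[n]; z=c[...,2]; v=np.load(f"s_{n}.npz")["d"]>0
    print(n,"table z med",np.median(z[v&(abs(z)<.03)&(c[...,0]>.3)&(c[...,0]<.7)&(abs(c[...,1])<.4)]))
    m=v&(z>.135)&(z<.17)&(c[...,0]>.3)&(c[...,0]<.6)&(c[...,1]<-.22)&(c[...,1]>-.45)
    k,l=cv2.connectedComponents(m.astype(np.uint8))
    for i in range(1,k):
        q=c[l==i]
        if len(q)>20:
            q=q[abs(q[:,2]-np.median(q[:,2]))<.006]
            print(n,len(q),"med",np.median(q,0),"rect(mm)",cv2.minAreaRect((q[:,:2]*1000).astype(np.float32)))
    # rack rails top
    m=v&(z>.1)&(z<.122)&(c[...,0]>.3)&(c[...,0]<.6)&(c[...,1]<-.22)&(c[...,1]>-.45)
    q=c[m]; print("rack",len(q),cv2.minAreaRect((q[:,:2]*1000).astype(np.float32)))
    # clamp
    m=v&(z>.01)&(z<.33)&(c[...,0]>.48)&(c[...,0]<.8)&(c[...,1]<.06)&(c[...,1]>-.13)
    q=c[m]; print("clamp z hist",np.histogram(q[:,2],bins=np.arange(0,.34,.02)))
    m=v&(z>.19)&(z<.26)&(c[...,0]>.3)&(c[...,0]<.55)&(c[...,1]<.5)&(c[...,1]>.2)
    # mallet
    m=v&(z>.06)&(z<.19)&(c[...,0]>.3)&(c[...,0]<.5)&(c[...,1]<.5)&(c[...,1]>.2)
    k,l=cv2.connectedComponents(m.astype(np.uint8))
    for i in range(1,k):
        q=c[l==i]
        if len(q)>20: print(" mal",n,len(q),q.min(0),q.max(0),np.median(q,0))
for n in C:
    img=np.load(f"s_{n}.npz")["p"]
    def crop(f,u0,v0,u1,v1,s): cv2.imwrite(f,cv2.resize(img[v0:v1,u0:u1],None,fx=s,fy=s,interpolation=cv2.INTER_CUBIC))
    if n=="scene": crop("pics/cs.png",225,175,335,310,4)
    else: crop("pics/ct.png",240,60,320,170,5)
```

```text
thick head tri [ 0.4869 -0.3215  0.1579] 4.47538730059171e-06
scene table z med -0.0013518573302347219
scene 191 med [ 0.4184 -0.331   0.1498] rect(mm) ((416.1751403808594, -330.39263916015625), (20.78373146057129, 50.96515655517578), 5.781152248382568)
scene 371 med [ 0.4883 -0.32    0.1504] rect(mm) ((485.5921325683594, -318.4188537597656), (38.97004699707031, 51.87787628173828), 10.4973726272583)
rack 587 ((451.789794921875, -293.28399658203125), (162.98611450195312, 121.22286987304688), 9.541909217834473)
clamp z hist (array([429, 403, 342, 683, 702, 173,  60,  63,  63,  68,  72,  75,  78,
        63, 198,  77]), array([0.  , 0.02, 0.04, 0.06, 0.08, 0.1 , 0.12, 0.14, 0.16, 0.18, 0.2 ,
       0.22, 0.24, 0.26, 0.28, 0.3 , 0.32]))
 mal scene 596 [0.4281 0.376  0.0602] [0.4879 0.4345 0.1727] [0.4658 0.3978 0.1089]
 mal scene 233 [0.3915 0.313  0.0603] [0.419  0.3429 0.1412] [0.4106 0.322  0.1084]
 mal scene 412 [0.3431 0.2158 0.0601] [0.3941 0.2643 0.151 ] [0.3752 0.2349 0.098 ]
top table z med 0.0001271508879652473
top 256 med [ 0.4814 -0.3154  0.1517] rect(mm) ((480.7449645996094, -315.581787109375), (36.14545822143555, 49.619468688964844), 9.182548522949219)
top 128 med [ 0.411  -0.3279  0.1516] rect(mm) ((411.3319396972656, -327.5357666015625), (17.999004364013672, 47.281551361083984), 9.915074348449707)
rack 337 ((445.9755554199219, -321.2480163574219), (149.3158721923828, 61.59861373901367), 8.75403881072998)
clamp z hist (array([578, 194, 197, 423, 558,  99,  18,  18,  16,  21,  20,  21,  23,
        26, 111, 103]), array([0.  , 0.02, 0.04, 0.06, 0.08, 0.1 , 0.12, 0.14, 0.16, 0.18, 0.2 ,
       0.22, 0.24, 0.26, 0.28, 0.3 , 0.32]))
 mal top 491 [0.4223 0.3812 0.0615] [0.4815 0.439  0.1756] [0.4502 0.4014 0.1169]
 mal top 170 [0.3848 0.3124 0.0601] [0.4188 0.3457 0.1454] [0.3994 0.3255 0.1317]
 mal top 317 [0.3344 0.2224 0.0608] [0.3867 0.2718 0.1574] [0.3622 0.2403 0.1036]
```

View pics/cs.png

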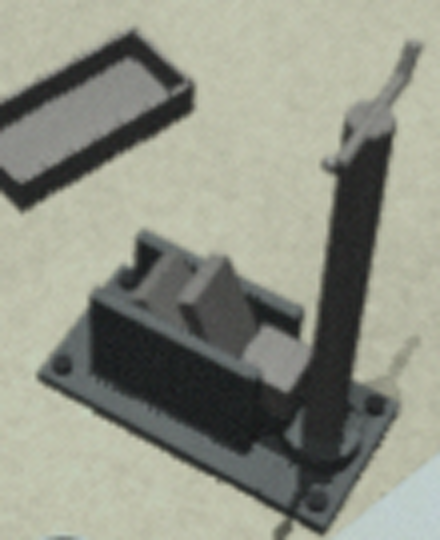

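View pics/ct.png

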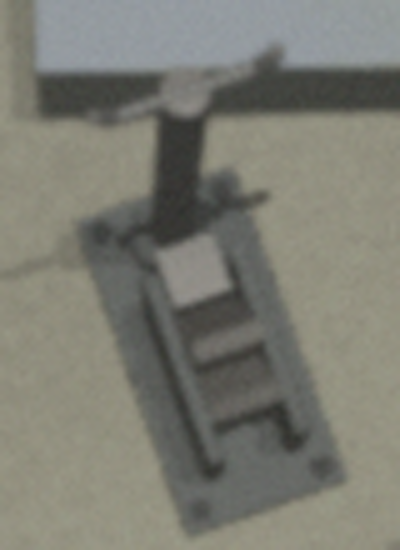

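Run:
```python
from h import *
np.set_printoptions(precision=1,suppress=True,linewidth=150)
C={n:cloud(n,np.load(f"s_{n}.npz")["d"])*1000 for n in("scene","top")}
for n in C:
    c=C[n]; z=c[...,2]
    R=(c[...,0]>480)&(c[...,0]<790)&(c[...,1]<60)&(c[...,1]>-130)
    q=c[R]; h,e=np.histogram(q[:,2],bins=np.arange(-10,130,3)); print(n,dict(zip(e.astype(int),h)))
    for a,b in((5,25),(5,110),(78,95),(95,112),(150,290)):
        m=R&(z>a)&(z<b)
        k,l=cv2.connectedComponents(m.astype(np.uint8))
        for i in range(1,k):
            p=c[l==i]
            if len(p)>25: print(n,(a,b),len(p),np.median(p,0),cv2.minAreaRect(p[:,:2].astype(np.float32)))
```

```text
scene {np.int64(-10): np.int64(6), np.int64(-7): np.int64(339), np.int64(-4): np.int64(1840), np.int64(-1): np.int64(1280), np.int64(2): np.int64(153), np.int64(5): np.int64(350), np.int64(8): np.int64(545), np.int64(11): np.int64(178), np.int64(14): np.int64(61), np.int64(17): np.int64(40), np.int64(20): np.int64(47), np.int64(23): np.int64(93), np.int64(26): np.int64(116), np.int64(29): np.int64(43), np.int64(32): np.int64(43), np.int64(35): np.int64(32), np.int64(38): np.int64(42), np.int64(41): np.int64(49), np.int64(44): np.int64(48), np.int64(47): np.int64(47), np.int64(50): np.int64(52), np.int64(53): np.int64(57), np.int64(56): np.int64(60), np.int64(59): np.int64(62), np.int64(62): np.int64(69), np.int64(65): np.int64(136), np.int64(68): np.int64(170), np.int64(71): np.int64(85), np.int64(74): np.int64(79), np.int64(77): np.int64(98), np.int64(80): np.int64(205), np.int64(83): np.int64(203), np.int64(86): np.int64(75), np.int64(89): np.int64(44), np.int64(92): np.int64(29), np.int64(95): np.int64(30), np.int64(98): np.int64(21), np.int64(101): np.int64(30), np.int64(104): np
[... 2647 characters left out ...]
top (5, 25) 1139 [618.9 -61.7   9.9] ((648.3433837890625, -57.88414764404297), (205.24740600585938, 104.55939483642578), 17.29155158996582)
top (5, 110) 2136 [636.9 -55.8  14.9] ((648.3433837890625, -57.88414764404297), (205.24740600585938, 104.55939483642578), 17.29155158996582)
top (78, 95) 405 [620.1 -67.8  84.7] ((632.9113159179688, -63.90430450439453), (111.74029541015625, 61.68632125854492), 18.6513729095459)
top (95, 112) 87 [637.5 -61.2 108.2] ((638.8404541015625, -61.94523620605469), (18.654640197753906, 41.334415435791016), 20.103364944458008)
top (150, 290) 145 [706.9 -34.8 225.8] ((709.8422241210938, -36.15801239013672), (11.9491548538208, 24.012174606323242), 0.7503423690795898)
```

Run:
```python
from h import *
np.set_printoptions(precision=1,suppress=True,linewidth=150)
for n in ("scene","top"):
    f=np.load(f"s_{n}.npz"); c=cloud(n,f["d"])*1000; z=c[...,2]
    R=(np.hypot(c[...,0],c[...,1])<180)
    q=c[R&(z>5)&(z<60)]; h,e=np.histogram(q[:,2],bins=np.arange(5,60,4)); print(n,len(q),h)
    print(n,"sil",cv2.minEnclosingCircle(q[:,:2].astype(np.float32)), q.min(0),q.max(0))
    img=f["p"]
    u0,v0,u1,v1=(110,90,210,160) if n=="scene" else (215,300,320,384)
    im=cv2.resize(img[v0:v1,u0:u1],None,fx=7,fy=7,interpolation=cv2.INTER_CUBIC); im=cv2.convertScaleAbs(im,alpha=2)
    for zz,r in((0,0),(.02,0)):
        for x in w2px(n,[[0,0,zz]]): cv2.circle(im,tuple(int(a) for a in (x-[u0,v0])*7+3),4,(0,0,255),-1)
    cv2.imwrite(f"pics/base_{n}.png",im)
```

```text
scene 1765 [200 513 306  89  82  83  85  71  58  62  56  73  43]
scene sil ((-7.79684591293335, 27.650739669799805), 143.69725036621094) [-119.8 -114.2    5. ] [117.6 162.8  59.9]
top 2238 [280 540 664 227  72  75  62  69  58  47  53  26  50]
top sil ((2.4266037940979004, -0.5832986235618591), 178.8156280517578) [ -90.6 -179.4    5. ] [177.2 177.2  59.9]
```

View pics/base_scene.png

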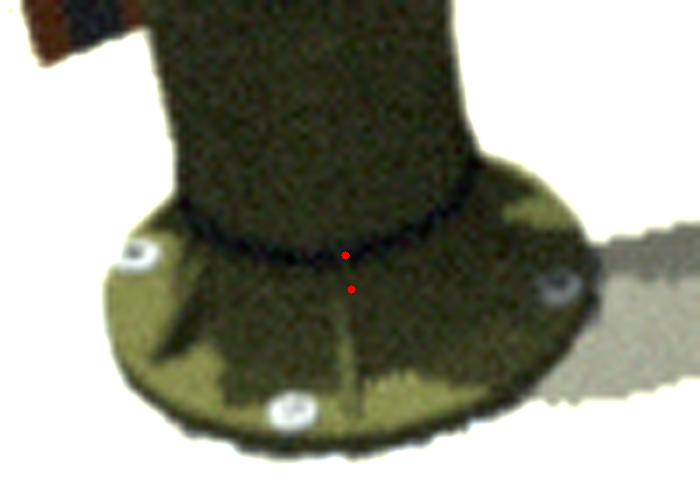

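View pics/base_top.png

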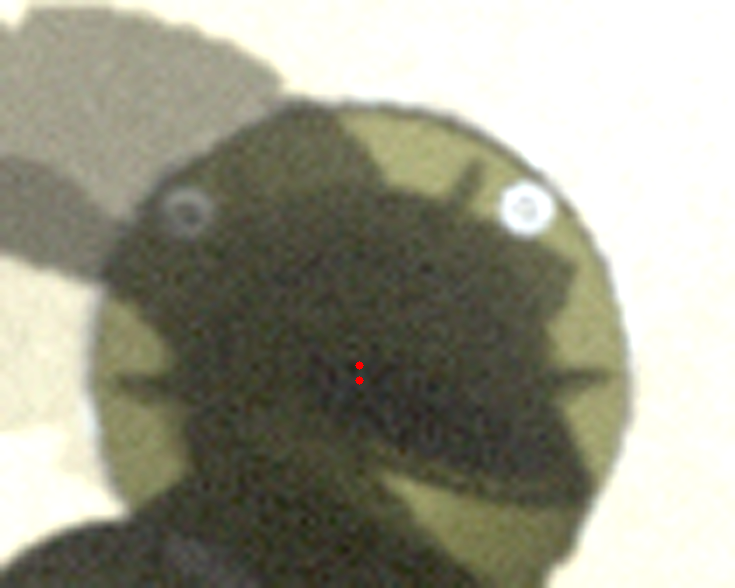

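Run:
```python
from h import *
np.set_printoptions(precision=1,suppress=True,linewidth=150)
s=np.array([[138,255],[293,411],[560,287]])/7.-.43+[110,90]
t=np.array([[187,212],[526,208]])/7.-.43+[215,300]
for z in(.01,.015,.02,.025):
  a=px2z("scene",s,z)*1000; b=px2z("top",t,z)*1000
  print(z,a[:,:2].tolist(),"mid opp",(a[0]+a[2])[:2]/2,"| top",b[:,:2].tolist())
```

```text
0.01 [[-70.9093348482217, -69.0295104714147], [67.86245809201397, -69.73463159459786], [69.42778161613217, 69.98393636220446]] mid opp [-0.7  0.5] | top [[67.26065885801758, 70.25631959104115], [66.87497120058077, -69.94871545838423]]
0.015 [[-64.79681519467873, -71.34259949031147], [73.24756032197376, -72.04402449211523], [74.80467869444807, 66.94216321235702]] mid opp [ 5.  -2.2] | top [[68.50673645198951, 69.99709983293292], [68.12249519629981, -69.68213978659173]]
0.02 [[-58.684295541135526, -73.65568850920823], [78.63266255193358, -74.35341738963264], [80.18157577276396, 63.90039006250947]] mid opp [10.7 -4.9] | top [[69.7528140459614, 69.73788007482469], [69.37001919201879, -69.41556411479927]]
0.025 [[-52.571775887592544, -75.968777528105], [84.01776478189338, -76.66281028715], [85.55847285107964, 60.858616912662036]] mid opp [16.5 -7.6] | top [[70.99889163993328, 69.47866031671647], [70.61754318773778, -69.14898844300677]]
```

Run:
```python
from h import *
np.set_printoptions(precision=1,suppress=True,linewidth=150)
off={"scene":np.array([6.2,-4.6,-1.3]),"top":np.zeros(3)}
for n in ("scene","top"):
    c=(cloud(n,np.load(f"s_{n}.npz")["d"])*1000-off[n]).reshape(-1,3)
    th=np.deg2rad(18.7); o=np.array([566,-263.2])
    def loc(q,th=th): 
        a=np.cos(th)*q[:,0]+np.sin(th)*q[:,1]-o[0]; b=-np.sin(th)*q[:,0]+np.cos(th)*q[:,1]-o[1]; return a,b
    a,b=loc(c); z=c[:,2]
    # cheeks
    for lo,hi,z0,z1,lab in((-30,60,76,95,"cheek"),(-60,120,6,18,"foot")):
        m=(a>lo)&(a<hi)&(z>z0)&(z<z1)&(abs(b)<60)
        B=np.arange(lo,hi,6); mn=[];mx=[];ac=[]
        for s in B:
            k=m&(a>=s)&(a<s+6)
            if k.sum()>3: mn.append(b[k].min());mx.append(b[k].max());ac.append(s+3)
        print(n,lab,"lat min",np.array(mn),"max",np.array(mx))
        for y in(mn,mx):
            p=np.polyfit(ac,y,1); print("   slope deg",np.rad2deg(np.arctan(p[0])),"at0",p[1])
    m=(abs(b)<60)&(z>6)&(z<18); 
    for s in range(-45,50,10):
        k=m&(b>=s)&(b<s+10)
        print("  foot a ext at b",s,a[k].min(),a[k].max(),end=";")
    print()
    m=(abs(b)<14)
    for s in range(-75,120,4):
        k=m&(a>=s)&(a<s+4)
        if k.any(): print(f"{s}:{np.median(z[k]):.0f}",end=" ")
    print()
```

```text
scene cheek lat min [-31.3 -29.9 -28.6 -28.4 -30.1 -29.  -29.  -29.9 -29.1 -29.1 -30.4 -29.9 -29.4 -29.  -29.9] max [ 29.9  30.1  30.9  31.   30.1 -18.1 -18.1 -15.2  29.5  30.7  32.1  32.4  32.9  31.3  31. ]
   slope deg 0.11650182697983578 at0 -29.551393527369797
   slope deg 6.161171597327015 at0 19.741071887778144
scene foot lat min [-49.7 -48.2 -47.2 -47.1 -48.7 -47.9 -48.3 -46.8 -49.3 -48.5 -48.2 -48.7 -48.8 -48.5 -47.8 -49.4 -47.8 -48.4 -49.3 -47.7 -48.8 -48.7 -50.2 -49.4
 -49.4 -48.6 -49.6 -49.  -49.2 -48.3] max [ 46.9  32.2 -25.7 -26.8 -26.6 -25.3 -25.9 -27.2 -26.5 -25.6 -27.6 -26.2 -26.7 -27.1 -27.7 -25.7 -27.  -26.5 -26.7   4.1   3.6   3.4  26.4 -12.1
 -17.2 -19.4  50.6  50.5  50.1  51.6]
   slope deg -0.37272555058302137 at0 -48.386816908046754
   slope deg 13.836540563451424 at0 -13.385603580753108
  foot a ext at b -45 -762.2018875284708 303.0488548843043;  foot a ext at b -35 -745.4269373123165 306.1233910123566;  foot a ext at b -25 -725.761447390646 312.0704324611479;  foot a ext at b -15 -68.46692286464952 315.2075708510214;  foot a ext at b -5 -69.75289619934699 318
[... 1549 characters left out ...]
691.343353663746 -12.33922749660178;  foot a ext at b -5 -734.3517854469909 129.4568306287606;  foot a ext at b 5 -711.8608918666224 188.71898171053545;  foot a ext at b 15 -748.6874577561173 192.39993250555347;  foot a ext at b 25 -655.2321809102515 325.6135455362685;  foot a ext at b 35 -712.732956013635 260.1164756322945;  foot a ext at b 45 -721.5373707783509 231.15352031960572;
-75:1 -71:2 -67:8 -63:10 -59:9 -55:9 -51:9 -47:7 -43:11 -39:11 -35:8 -31:10 -27:10 -23:11 -19:84 -15:88 -11:87 -7:82 -3:77 1:71 5:66 9:63 13:106 17:109 21:109 25:99 29:88 33:80 37:71 41:62 45:56 49:68 53:70 57:70 61:70 65:69 69:70 73:69 77:70 81:68 85:102 89:191 93:226 97:245 101:298 105:299 109:297 113:30 117:27
```

The depth map is self-consistent only for the top camera. The base bolts show symmetrically at ±70 mm in the top view, while the scene camera is off by about (6, -5) mm, so I trust the top camera. Clamp origin is about (0.6205, -0.0678) with yaw 18.7°, and the slot profile fits the given geometry. Next I'll check IK for the whole plan.

```bash
cat >> h.py <<'E'
from scipy.spatial.transform import Rotation as Ro
TH=np.deg2rad(18.7); UX=np.array([np.cos(TH),np.sin(TH),0]); UY=np.array([-np.sin(TH),np.cos(TH),0])
O=566e-3*UX-.2632*UY; ZS=-.5*UX+np.sqrt(.75)*np.array([0,0,1]); MOUTH=O+[0,0,.1]
G=.155
def quat(z,y):
    z=np.array(z,float)/np.linalg.norm(z); y=np.array(y,float); y=y-z*(y@z); y/=np.linalg.norm(y)
    q=Ro.from_matrix(np.stack([np.cross(y,z),y,z],1)).as_quat(); return q[[3,0,1,2]]
def st(msg=""):
    s=readout.sense(); print(msg,"t%.1f"%s["clock"],"tcp",np.round(s["tool_pos"],4),"F",np.round(s["contact_force"],1),"w %.4f"%s["grip_width"],"q",np.round(s["joint_positions"],2))
    return s
DOWN=[0,0,-1]
RX=np.deg2rad(9.5); RY=np.array([-np.sin(RX),np.cos(RX),0])
E
python3 - <<'E'
from h import *
np.set_printoptions(precision=3,suppress=True,linewidth=150)
f=np.load("s_top.npz"); c=cloud("top",f["d"]).reshape(-1,3)
q=c[(c[:,2]>.128)&(c[:,2]<.15)&(np.hypot(c[:,0]-.402,c[:,1]-.329)<.035)]
print("mallet top",len(q),np.median(q,0),q.min(0),q.max(0),cv2.minEnclosingCircle((q[:,:2]*1000).astype(np.float32)))
q=c[(c[:,2]>.05)&(c[:,2]<.065)&(np.hypot(c[:,0]-.402,c[:,1]-.329)<.045)]
print("mallet head",len(q),q.min(0),q.max(0))
# pad via colour in top
p=f["p"]; hsv=cv2.cvtColor(p,cv2.COLOR_BGR2HSV); m=((hsv[...,0]>5)&(hsv[...,0]<22)&(hsv[...,1]>110)).astype(np.uint8)
v,u=np.nonzero(m); w=px2z("top",np.stack([u,v],1),.003)
k=np.hypot(w[:,0]-.402,w[:,1]-.329)<.08
w=w[k]; print("pad",len(w),w.min(0),w.max(0),cv2.minEnclosingCircle((w[:,:2]*1000).astype(np.float32)))
print("start axes",Ro.from_quat(readout.sense()["tcp_rot"][[1,2,3,0]]).as_matrix())
W=np.array([.4815,-.3158,.152-.018])
M=np.array([.402,.329,.11])
B=np.array([np.cos(np.deg2rad(150.7)),np.sin(np.deg2rad(150.7)),0])
for s in(1,-1):
  for nm,P,zz,y in(("rack",W+[0,0,G],DOWN,RY),("rack up",W+[0,0,G+.17],DOWN,RY),
    ("above slot",MOUTH+ZS*(.117+.03+G),-ZS,UY),("set",MOUTH+ZS*(.117-.065+G),-ZS,UY),
    ("mal",M+[0,0,G],DOWN,B),("mal up",M+[0,0,G+.2],DOWN,B),
    ("tap hi",MOUTH+ZS*(.07+.11+G+.06),-ZS,UY),("tap lo",MOUTH+ZS*(.05+.11+G),-ZS,UY)):
    j=arm.inverse_kinematics(P,quat(zz,s*np.array(y))); print(s,nm,P,j)
E
```

```text
mallet top 90 [0.399 0.331 0.137] [0.386 0.318 0.128] [0.413 0.346 0.145] ((399.64410400390625, 332.65625), 14.181488037109375)
mallet head 101 [0.379 0.31  0.05 ] [0.422 0.348 0.065]
pad 777 [0.36  0.278 0.003] [0.461 0.383 0.003] ((409.97210693359375, 330.21185302734375), 53.88862991333008)
start axes [[-0.95   0.313  0.   ]
 [ 0.313  0.95   0.   ]
 [-0.     0.    -1.   ]]
1 rack [ 0.481 -0.316  0.289] [-0.208  0.339  0.884  1.806 -0.288  1.132  2.509]
1 rack up [ 0.481 -0.316  0.459] [ 0.219  0.141  0.354  1.571 -0.049  1.439  2.313]
1 above slot [ 0.477 -0.116  0.362] [-0.625 -0.258  0.822  2.107 -0.111  0.762  2.184]
1 set [ 0.522 -0.101  0.279] [ 1.2    0.12  -0.996  2.067 -0.308  0.579  2.349]
1 mal [0.402 0.329 0.265] [-0.741  0.163  0.004  1.938 -0.001  1.04   1.894]
1 mal up [0.402 0.329 0.465] [-0.782  0.02   0.045  1.679 -0.001  1.442  1.894]
1 tap hi [ 0.433 -0.131  0.442] [ 0.632 -0.264 -0.219  2.021 -0.473  1.022  2.483]
1 tap lo [ 0.471 -0.118  0.373] [-0.641 -0.299  0.824  2.102 -0.058  0.789  2.14 ]
-1 rack [ 0.481 -0.316  0.289] [-0.393  0.457  1.157  1.811 -0.454  1.175 -0.497]
-1 rack up [ 0.481 -0.316  0.459] [ 0.185  0.142  0.392  1.572 -0.055  1.439 -0.824]
-1 above slot [ 0.477 -0.116  0.362] [-0.503 -0.224  0.722  2.104 -0.18   0.765 -0.902]
-1 set [ 0.522 -0.101  0.279] [-0.617  0.03   0.874  2.12  -0.534  0.619 -0.614]
-1 mal [0.402 0.329 0.265] [-1.001  0.163  0.287  1.947 -0.053  1.039 -1.202]
-1 mal up [0.402 0.329 0.465] [-1.009  0.013  0.276  1.687 -0.004  1.442 -1.244]
-1 tap hi [ 0.433 -0.131  0.442] [ 0.478 -0.265 -0.092  2.026 -0.425  1.008 -0.698]
-1 tap lo [ 0.471 -0.118  0.373] [ 0.125 -0.163  0.164  2.083 -0.371  0.817 -0.751]
```

Run:
```python
from h import *
arm.move_joints([-1.238,.12,0,1.62,0,1.42,-.057]); st("retracted")
arm.move_gripper(.072)
arm.move_joints([.57,.12,0,1.62,0,1.42,-.82]); st("over rack")
W=np.array([.4815,-.3158,.134]); q=quat(DOWN,-RY)
j=arm.inverse_kinematics(W+[0,0,G+.1],q); print(np.round(j,2))
arm.reach(W+[0,0,G+.1],q); st("hover")
p,d=viewer.snapshot("scene"); cv2.imwrite("pics/s1.png",cv2.resize(p[170:384,60:260],None,fx=3.5,fy=2.8,interpolation=cv2.INTER_CUBIC))
p,d=viewer.snapshot("top"); cv2.imwrite("pics/t1.png",cv2.resize(p[100:260,280:480],None,fx=4,fy=3.75,interpolation=cv2.INTER_CUBIC))
```

```text
retracted t1.7 tcp [0.2075 0.5185 0.442 ] F [ 0.7  1.  -0.2] w 0.0855 q [-1.24  0.12  0.    1.62 -0.    1.42 -0.06]
over rack t5.1 tcp [ 0.4564 -0.3227  0.441 ] F [-0.1 -0.4 -0.6] w 0.0723 q [ 0.57  0.12 -0.    1.62 -0.    1.42 -0.82]
[ 0.55  0.17 -0.02  1.66  0.    1.3  -0.87]
hover t5.4 tcp [ 0.4818 -0.3147  0.3878] F [-0.2 -1.2  0.3] w 0.0717 q [ 0.55  0.17 -0.02  1.66  0.    1.31 -0.87]
```

View pics/s1.png

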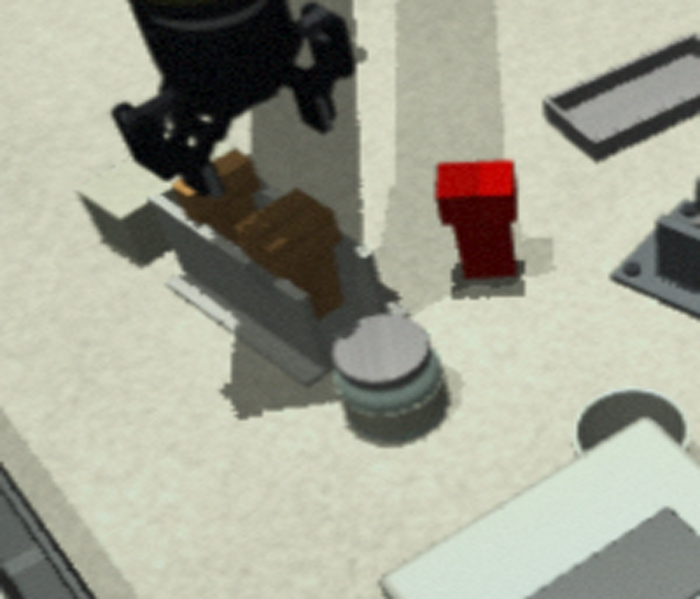

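View pics/t1.png

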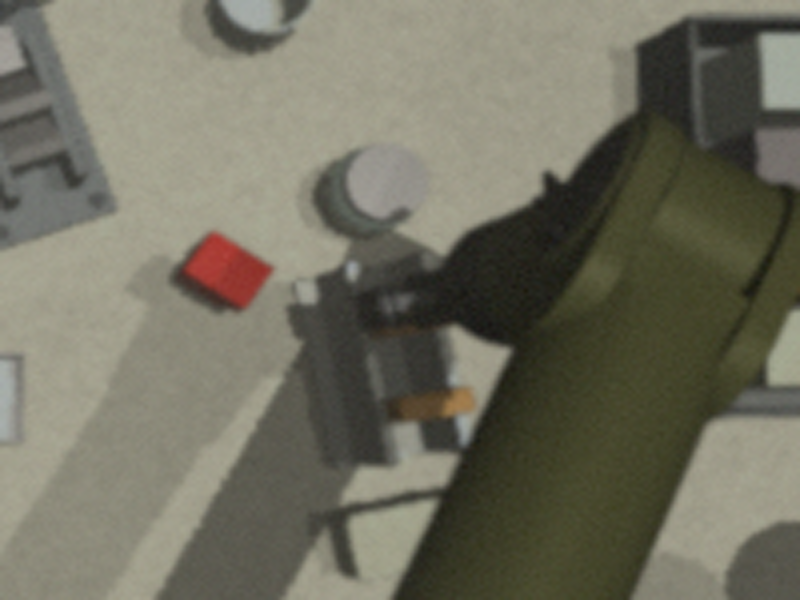

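Both views show the open fingers straddling the thick wedge's head from above, with the red decoy and the jar clear. I'll descend and grip.

Run:
```python
from h import *
W=np.array([.4815,-.3158,.1345])
hit=arm.line_to(W+[0,0,G],speed=.1,max_force=6); st(f"down {hit}")
arm.move_gripper(.0,f_grip=50); s=st("gripped")
```

```text
down False t6.7 tcp [ 0.4818 -0.316   0.2903] F [-0.7  0.6  0.6] w 0.0720 q [ 0.55  0.25 -0.02  1.78  0.    1.11 -0.87]
gripped t7.0 tcp [ 0.4818 -0.316   0.2905] F [-0.3 -0.1  5. ] w 0.0496 q [ 0.55  0.25 -0.02  1.78  0.    1.11 -0.87]
```

Run:
```python
from h import *
s=readout.sense(); P=np.array(s["tool_pos"])
arm.line_to(P+[0,0,.185],speed=.15); st("lifted")
for n in("scene","top"):
    p,d=viewer.snapshot(n); np.savez(f"s2_{n}.npz",p=p,d=d)
    cv2.imwrite(f"pics/{n}2.png",cv2.resize(p,(800,600),interpolation=cv2.INTER_CUBIC))
```

```text
lifted t8.4 tcp [ 0.4817 -0.316   0.4742] F [-0.3 -0.3 -1.7] w 0.0494 q [ 0.55  0.14 -0.01  1.53  0.    1.47 -0.87]
```

View pics/scene2.png

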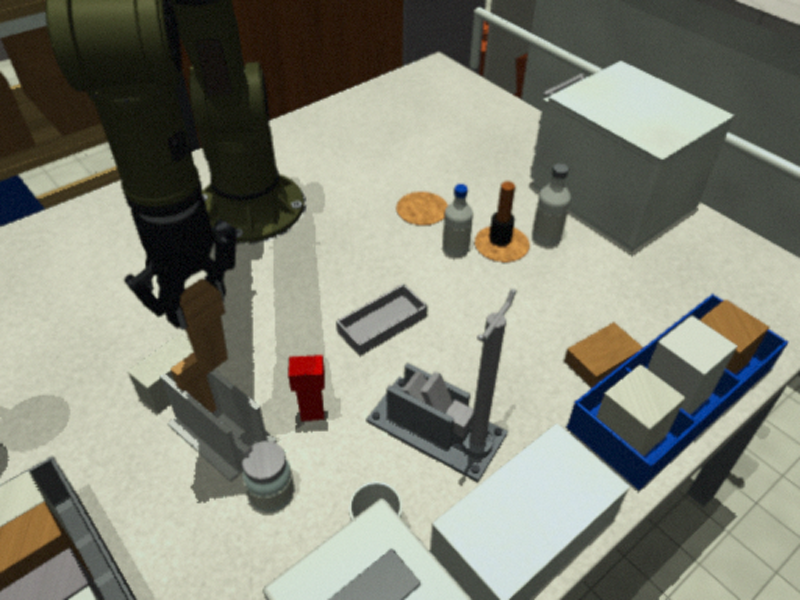

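Run:
```python
from h import *
L=.118+G; q=quat(-ZS,-UY)
P=MOUTH+ZS*(L+.08); print(P, np.round(arm.inverse_kinematics(P,q),2))
arm.reach(P,q); st("hi")
arm.line_to(MOUTH+ZS*(L+.022),speed=.12); s=st("over slot"); print("err",np.array(s["tool_pos"])-(MOUTH+ZS*(L+.022)))
for n in("scene","top"):
    p,d=viewer.snapshot(n); np.savez(f"s3_{n}.npz",p=p,d=d)
    u0,v0,u1,v1=(205,130,335,310) if n=="scene" else (230,60,340,170)
    f=3.3 if n=="scene" else 5
    cv2.imwrite(f"pics/{n}3.png",cv2.resize(p[v0:v1,u0:u1],None,fx=f,fy=f,interpolation=cv2.INTER_CUBIC))
```

```text
[ 0.45332374 -0.12442699  0.40570697] [ 0.46 -0.21 -0.11  2.05 -0.43  0.92 -0.7 ]
hi t9.4 tcp [ 0.4536 -0.1254  0.4065] F [-0.7  0.1 -2. ] w 0.0494 q [ 0.46 -0.21 -0.11  2.05 -0.43  0.92 -0.7 ]
over slot t10.0 tcp [ 0.4812 -0.1157  0.3558] F [ 1.3  0.1 -1.4] w 0.0492 q [ 0.44 -0.12 -0.14  2.08 -0.45  0.79 -0.69]
err [ 0.00038962 -0.00057803  0.00036387]
```

View pics/scene3.png

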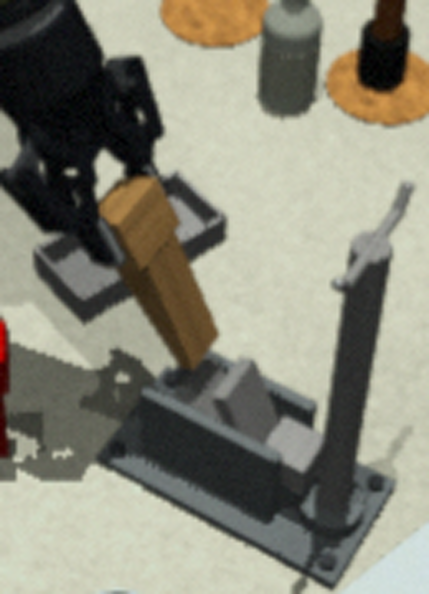

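View pics/top3.png

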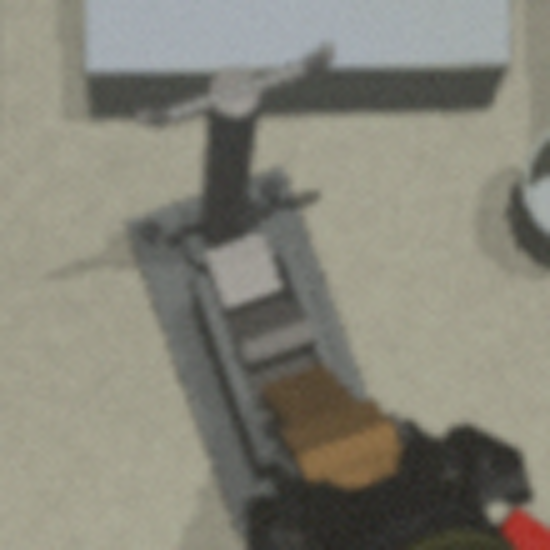

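Run:
```python
from h import *
np.set_printoptions(precision=1,suppress=True,linewidth=150)
off={"scene":np.array([6.2,-4.6,-1.3]),"top":np.zeros(3)}
for n in("scene","top"):
    f=np.load(f"s3_{n}.npz"); c=(cloud(n,f["d"])*1000-off[n]).reshape(-1,3); p=cv2.cvtColor(f["p"],cv2.COLOR_BGR2HSV).reshape(-1,3)
    wood=(p[:,0]>5)&(p[:,0]<22)&(p[:,1]>100)
    r=c-MOUTH*1000; a=r@UX; b=r@UY; s=r@ZS; XS=np.cross(UY,ZS); x=r@XS
    k=wood&(abs(a)<200)&(abs(b)<60)&(r[:,2]>0)&(r[:,2]<200); print(n,k.sum())
    for s0 in range(0,165,10):
        m=k&(s>=s0)&(s<s0+10)
        if m.sum()>4: print(s0,"b %.1f..%.1f mid %.1f"%(b[m].min(),b[m].max(),(b[m].min()+b[m].max())/2),"x med %.1f max %.1f"%(np.median(x[m]),np.percentile(x[m],95)))
```

```text
scene 1005
20 b -15.5..18.4 mid 1.4 x med 3.0 max 5.8
30 b -16.4..18.8 mid 1.2 x med 4.1 max 6.4
40 b -16.2..21.4 mid 2.6 x med 5.7 max 7.3
50 b -17.3..19.6 mid 1.1 x med 6.6 max 8.7
60 b -16.2..19.1 mid 1.4 x med 7.4 max 9.9
70 b -58.9..20.9 mid -19.0 x med 8.4 max 10.8
80 b -16.5..19.6 mid 1.5 x med 9.3 max 11.8
90 b -16.1..22.1 mid 3.0 x med 10.2 max 12.6
100 b -17.0..20.6 mid 1.8 x med 11.1 max 13.4
110 b -20.9..19.9 mid -0.5 x med 13.0 max 15.1
120 b -22.7..26.9 mid 2.1 x med 15.0 max 17.2
130 b -22.4..27.1 mid 2.3 x med 15.3 max 17.0
140 b -22.8..28.9 mid 3.0 x med 15.7 max 17.7
150 b -22.4..29.6 mid 3.6 x med 8.6 max 16.6
top 329
40 b -12.5..12.5 mid 0.0 x med 8.2 max 8.7
50 b -12.7..14.2 mid 0.8 x med 9.4 max 10.2
60 b -4.8..13.9 mid 4.6 x med 10.3 max 11.2
70 b -12.6..12.1 mid -0.3 x med 11.4 max 12.3
80 b -12.8..15.1 mid 1.2 x med 12.4 max 13.6
90 b -11.0..11.1 mid 0.0 x med 13.3 max 14.2
100 b -13.1..14.2 mid 0.5 x med 14.7 max 15.2
110 b -4.7..16.2 mid 5.8 x med 16.4 max 17.6
120 b -19.0..19.8 mid 0.4 x med 18.1 max 19.6
130 b -20.3..21.6 mid 0.7 x med 18.0 max 19.8
140 b -20.2..23.2 mid 1.5 x med 17.6 max 19.0
150 b -23.8..24.8 mid 0.5 x med 8.5 max 18.6
160 b -20.8..21.0 mid 0.1 x med 15.6 max 18.2
```

Wedge and slot line up to within about 0.5 mm laterally and the faces match the nominal taper. I'll insert it with a light force limit.

Run:
```python
from h import *
L=.118+G; sh=-.0005*UY
arm.line_to(MOUTH+ZS*(L+.008)+sh,speed=.08); s0=st("pre")
hit=arm.line_to(MOUTH+ZS*(L-.085)+sh,speed=.06,max_force=4); s=st(f"in {hit}")
print("depth",-(np.array(s["tool_pos"])-MOUTH)@ZS+L, "F change along axis",(s["contact_force"]-s0["contact_force"])@ZS)
```

```text
pre t10.4 tcp [ 0.4874 -0.1132  0.343 ] F [-0.1 -0.2 -2.3] w 0.0490 q [ 0.43 -0.09 -0.15  2.08 -0.45  0.76 -0.69]
in True t11.6 tcp [ 0.5248 -0.1007  0.275 ] F [ 4.9  0.6 -1.7] w 0.0491 q [ 0.4   0.06 -0.17  2.09 -0.47  0.59 -0.67]
depth 0.07082423585540909 F change along axis -1.9715567062120714
```

Run:
```python
from h import *
arm.move_gripper(.075); st("open"); P=np.array(readout.sense()["tool_pos"])
arm.line_to(P+ZS*.1,speed=.2); st("back")
for n in("scene","top"):
    p,d=viewer.snapshot(n); np.savez(f"s4_{n}.npz",p=p,d=d)
    u0,v0,u1,v1=(205,130,335,310) if n=="scene" else (230,60,340,170)
    f=3.3 if n=="scene" else 5
    cv2.imwrite(f"pics/{n}4.png",cv2.resize(p[v0:v1,u0:u1],None,fx=f,fy=f,interpolation=cv2.INTER_CUBIC))
```

```text
open t12.0 tcp [ 0.5231 -0.1007  0.2743] F [0.3 0.1 0.1] w 0.0753 q [ 0.4   0.06 -0.17  2.09 -0.47  0.6  -0.67]
back t12.6 tcp [ 0.4756 -0.1165  0.3603] F [-0.2 -0.4  0.2] w 0.0748 q [ 0.44 -0.13 -0.14  2.08 -0.45  0.81 -0.69]
```

View pics/scene4.png

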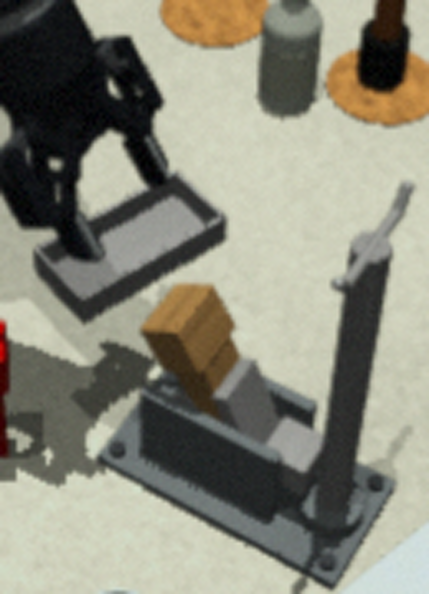

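View pics/top4.png

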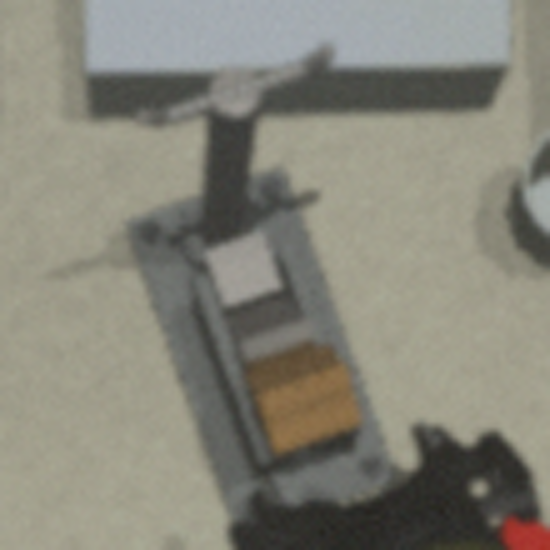

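The wedge stands loose in the slot, leaning with its head up, and the gripper is clear. I'll measure the head.

```bash
cat >> h.py <<'E'
OFF={"scene":np.array([6.2,-4.6,-1.3])/1e3,"top":np.zeros(3)}
def headfit(n,f,lo=40,hi=100):
    c=((cloud(n,f["d"])-OFF[n])*1000).reshape(-1,3); p=cv2.cvtColor(f["p"],cv2.COLOR_BGR2HSV).reshape(-1,3)
    wood=(p[:,0]>5)&(p[:,0]<24)&(p[:,1]>90)
    XS=np.cross(UY,ZS); r=c-MOUTH*1000; s=r@ZS;x=r@XS;b=r@UY
    k=wood&(abs(x)<14)&(abs(b)<22)&(s>lo)&(s<hi); 
    k2=wood&(abs(b)<40)&(abs(x)<40)&(s>lo)&(s<hi)
    A=np.c_[x[k],b[k],np.ones(k.sum())]; w=np.ones(k.sum(),bool)
    for _ in range(5):
        co=np.linalg.lstsq(A[w],s[k][w],rcond=None)[0]; res=s[k]-A@co; w=abs(res)<3
    print(n,"n",w.sum(),"head s at centre %.1f"%co[2],"tilt x %.1f y %.1f deg"%tuple(np.rad2deg(np.arctan(co[:2]))),"depth %.1f"%(135-co[2]),
      "x %.1f..%.1f b %.1f..%.1f"%(*np.percentile(x[k2],[1,99]),*np.percentile(b[k2],[1,99])))
    return co[2]
E
python3 - <<'E'
from h import *
for n in("scene","top"): headfit(n,np.load(f"s4_{n}.npz"))
E
```

```text
scene n 111 head s at centre 63.6 tilt x -5.9 y 6.9 deg depth 71.4 x -19.0..18.0 b -22.9..26.4
top n 138 head s at centre 63.8 tilt x 0.1 y 0.5 deg depth 71.2 x -17.2..18.8 b -22.3..25.6
```

Run:
```python
from h import *
an=np.deg2rad(150.7); B=np.array([np.cos(an),np.sin(an),0]); q=quat(DOWN,-B)
P=np.array([.400,.331,.103+G])
j=arm.inverse_kinematics(P+[0,0,.19],q); print(np.round(j,2))
arm.reach(P+[0,0,.19],q); st("over mallet")
hit=arm.line_to(P+[0,0,.04],speed=.2,max_force=8); st(f"down {hit}")
p,d=viewer.snapshot("scene"); cv2.imwrite("pics/s5.png",cv2.resize(p[80:200,240:400],None,fx=5,fy=5,interpolation=cv2.INTER_CUBIC))
```

```text
[ 0.03  0.07 -0.8   1.68  0.05  1.41 -1.29]
over mallet t14.4 tcp [0.4011 0.3295 0.4474] F [0.6 0.4 0.7] w 0.0753 q [ 0.03  0.07 -0.8   1.68  0.05  1.41 -1.29]
down False t15.3 tcp [0.4005 0.3312 0.299 ] F [ 1.   0.2 -0.6] w 0.0752 q [-0.01  0.2  -0.8   1.88  0.16  1.12 -1.38]
```

View pics/s5.png

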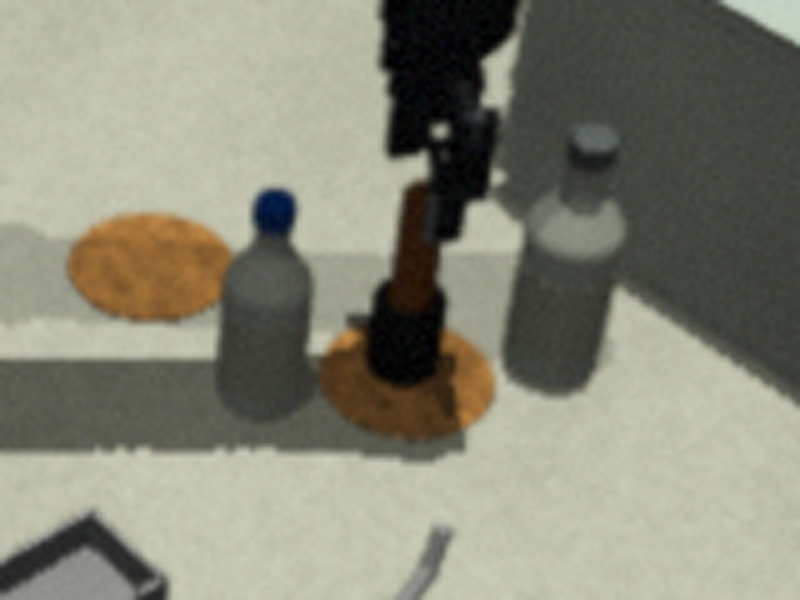

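Run:
```python
from h import *
an=np.deg2rad(150.7); B=np.array([np.cos(an),np.sin(an),0])
T=np.array(readout.sense()["tool_pos"])
pts=[[.4,.331,.138],[.4,.331,.003], *(T-[0,0,.165]-B*k for k in(.038,.045,.057)), T-[0,0,.165]+B*.045]
print((w2px("scene",np.array(pts))-[240,80])*5+2, (w2px("scene",np.array(pts)+OFF["scene"])-[240,80])*5+2)
p,d=viewer.snapshot("top"); cv2.imwrite("pics/t5.png",cv2.resize(p[170:260,90:210],None,fx=6,fy=6,interpolation=cv2.INTER_CUBIC))
p,d=viewer.snapshot("scene"); c=(cloud("scene",d)-OFF["scene"])*1000
import sys; np.set_printoptions(precision=0,suppress=True)
for (u,v) in((447,225),(447,235),(413,210),(413,230),(405,270),(405,330)): print(u,v,c[80+v//5,240+u//5])
```

```text
[[421.08764239 187.13217632]
 [395.81761751 359.78022319]
 [439.94067991 232.85182064]
 [443.41239438 240.49044332]
 [449.42373095 253.71312044]
 [400.6305495  146.2495601 ]] [[422.85762751 197.13350365]
 [397.40003187 369.60999184]
 [441.8076808  243.17677539]
 [445.29831243 250.87757532]
 [451.34265236 264.20841707]
 [402.29058606 155.88519561]]
447 225 [439. 309. 151.]
447 235 [440. 309. 145.]
413 210 [400. 324. 131.]
413 230 [402. 323. 118.]
405 270 [403. 323.  88.]
405 330 [414. 318.  50.]
```

View pics/t5.png

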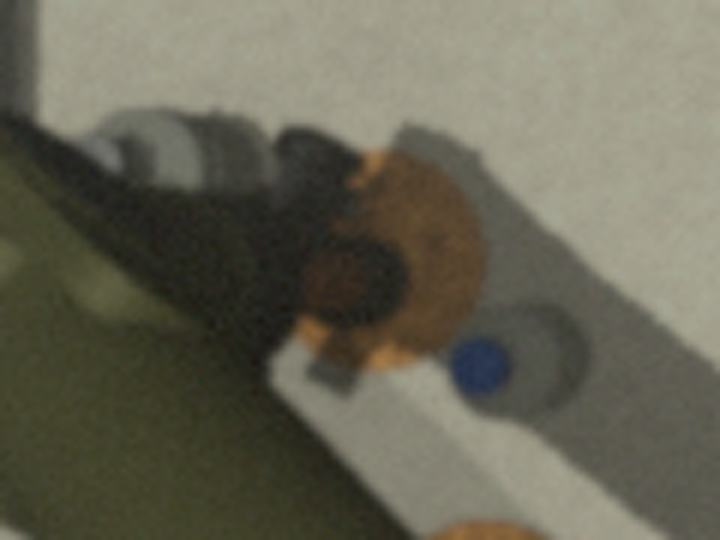

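Run:
```python
from h import *
P=np.array([.398,.331,.103+G])
hit=arm.line_to(P,speed=.12,max_force=8); st(f"down {hit}")
arm.move_gripper(0,f_grip=30); st("grip soft")
arm.move_gripper(0,f_grip=110); s=st("grip")
P=np.array(s["tool_pos"])
arm.line_to(P+[0,0,.21],speed=.2); st("up")
for n in("scene","top"):
    p,d=viewer.snapshot(n); np.savez(f"s6_{n}.npz",p=p,d=d)
    cv2.imwrite(f"pics/{n}6.png",cv2.resize(p,(800,600),interpolation=cv2.INTER_CUBIC))
```

```text
down False t15.9 tcp [0.398  0.3312 0.2582] F [0.4 0.2 0.6] w 0.0752 q [-0.03  0.25 -0.79  1.92  0.2   1.05 -1.42]
grip soft t16.4 tcp [0.3986 0.331  0.2586] F [ 2.1 -1.   2.3] w 0.0273 q [-0.03  0.25 -0.79  1.92  0.2   1.05 -1.42]
grip t16.6 tcp [0.3987 0.331  0.2588] F [ 2.3 -1.1  5.8] w 0.0259 q [-0.03  0.25 -0.79  1.92  0.2   1.05 -1.42]
up t17.8 tcp [0.3984 0.3307 0.4672] F [ 0.3  0.1 -5. ] w 0.0259 q [ 0.04  0.06 -0.81  1.65  0.04  1.45 -1.28]
```

View pics/scene6.png

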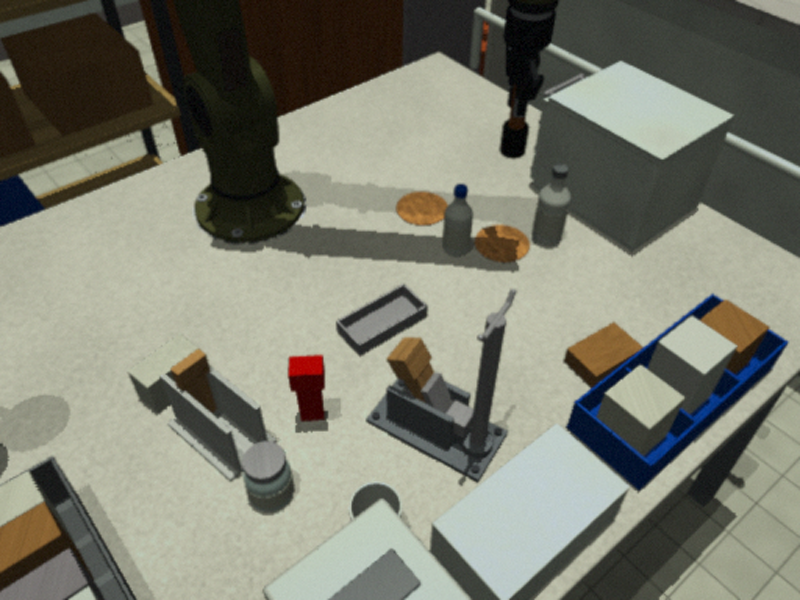

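View pics/top6.png

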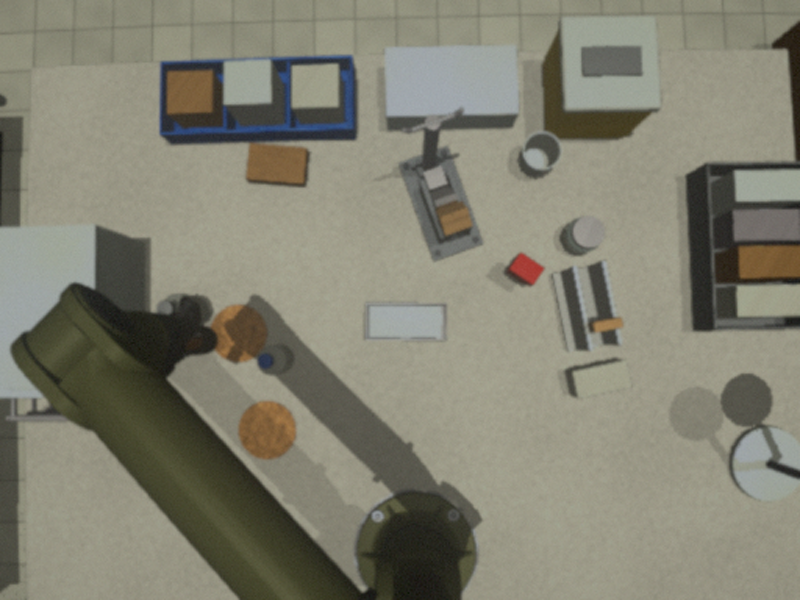

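Run:
```python
from h import *
f=np.load("s6_top.npz"); hsv=cv2.cvtColor(f["p"],cv2.COLOR_BGR2HSV); m=((hsv[...,0]>5)&(hsv[...,0]<22)&(hsv[...,1]>110)).astype(np.uint8)
v,u=np.nonzero(m); w=px2z("top",np.stack([u,v],1),.003); k=np.hypot(w[:,0]-.405,w[:,1]-.329)<.075
w=w[k]; print("pad",len(w),w.min(0),w.max(0),cv2.minEnclosingCircle((w[:,:2]*1000).astype(np.float32)))
arm.move_joints([.46,-.215,-.11,2.05,-.43,.925,-.7]); st("near")
LM=.2558; P=MOUTH+ZS*(LM+.064+.035); q=quat(-ZS,-UY)
arm.reach(P,q); s=st("pre"); print("err",np.array(s["tool_pos"])-P)
for n in("scene","top"):
    p,d=viewer.snapshot(n); np.savez(f"s7_{n}.npz",p=p,d=d)
    u0,v0,u1,v1=(205,130,335,310) if n=="scene" else (230,60,340,170)
    g=3.3 if n=="scene" else 5
    cv2.imwrite(f"pics/{n}7.png",cv2.resize(p[v0:v1,u0:u1],None,fx=g,fy=g,interpolation=cv2.INTER_CUBIC))
```

```text
pad 855 [0.35999985 0.27830296 0.003     ] [0.46088777 0.37994768 0.003     ] ((409.9102478027344, 329.72265625), 52.16911315917969)
near t19.6 tcp [ 0.4524 -0.1226  0.4106] F [ 0.3  0.6 -4.3] w 0.0257 q [ 0.46 -0.21 -0.11  2.05 -0.43  0.93 -0.7 ]
pre t19.8 tcp [ 0.4527 -0.1239  0.4068] F [ 0.3 -0.2 -4.1] w 0.0259 q [ 0.46 -0.21 -0.11  2.05 -0.43  0.92 -0.7 ]
err [ 0.00024833  0.00080519 -0.0004671 ]
```

View pics/scene7.png

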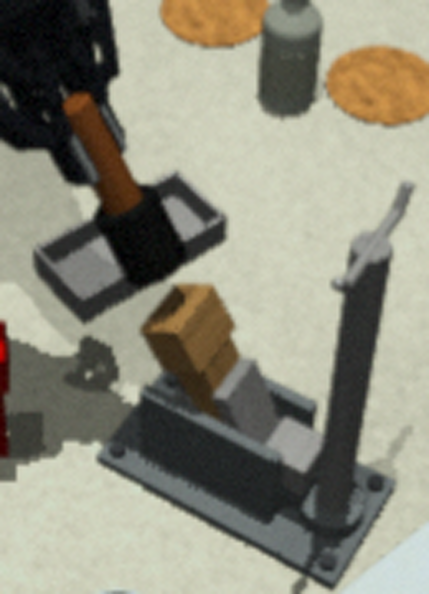

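View pics/top7.png

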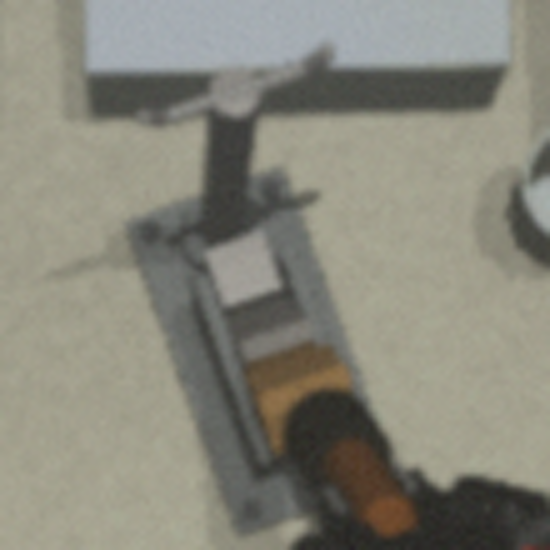

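Run:
```python
from h import *
XS=np.cross(UY,ZS)
for n in("scene","top"):
    f=np.load(f"s7_{n}.npz"); c=((cloud(n,f["d"])-OFF[n]-MOUTH)*1000).reshape(-1,3); s=c@ZS;x=c@XS;b=c@UY
    k=(abs(x)<35)&(abs(b)<35)&(s>70)&(s<250)
    for s0 in range(70,250,12):
        m=k&(s>=s0)&(s<s0+12)
        if m.sum()>3: print(n,s0,m.sum(),"b %.1f..%.1f x %.1f..%.1f"%(*np.percentile(b[m],[2,98]),*np.percentile(x[m],[2,98])))
```

```text
scene 94 40 b -18.9..10.2 x -8.2..23.0
scene 106 96 b -19.7..18.5 x -7.5..24.6
scene 118 103 b -19.5..14.7 x -6.2..24.5
scene 130 96 b -19.5..16.5 x -9.6..24.2
scene 142 124 b -19.1..19.3 x -13.7..23.8
scene 154 111 b -16.3..21.9 x -12.6..21.4
scene 166 67 b -9.8..14.8 x -6.2..15.3
scene 178 75 b -15.5..26.9 x -7.1..14.6
scene 190 120 b -22.4..28.9 x -7.9..14.7
scene 202 116 b -22.3..30.1 x -10.0..15.2
scene 214 114 b -23.3..28.5 x -3.7..15.5
scene 226 172 b -31.6..29.1 x -11.7..15.3
scene 238 117 b -33.1..28.4 x -17.0..14.3
top 94 10 b -11.2..23.0 x 7.7..24.4
top 106 35 b -16.5..23.3 x 4.3..26.4
top 118 33 b -18.2..23.8 x 3.5..25.8
top 130 36 b -15.5..23.7 x 6.3..26.0
top 142 83 b -20.1..23.5 x -7.0..25.3
top 154 78 b -19.3..21.6 x -1.1..23.9
top 166 17 b -8.5..14.6 x 8.3..16.6
top 178 31 b -19.1..23.1 x 5.0..17.5
top 190 50 b -21.9..28.3 x 4.0..16.7
top 202 46 b -23.6..28.2 x 4.5..17.1
top 214 47 b -23.5..28.4 x 4.9..17.3
top 226 148 b -33.5..33.1 x -6.9..15.9
top 238 23 b -34.6..33.4 x -4.6..16.6
```

The mallet is coaxial with the wedge to about 2 mm, with its face roughly 35 mm above the head. First tap, limited to about 6 mm past contact.

```bash
cat >> h.py <<'E'
LM=.2558
def tap(to,speed=.2,mf=45,up=.099):
    hit=arm.line_to(MOUTH+ZS*(LM+to),speed=speed,max_force=mf); s=readout.sense()
    print("tap hit",hit,"face s %.1f mm"%(((np.array(s["tool_pos"])-MOUTH)@ZS-LM)*1000),"F",np.round(s["contact_force"],1))
    arm.line_to(MOUTH+ZS*(LM+up),speed=.2); st("clear")
def look(i,png=True):
    for n in("scene","top"):
        p,d=viewer.snapshot(n); f=dict(p=p,d=d); np.savez(f"s{i}_{n}.npz",**f)
        u0,v0,u1,v1=(205,130,335,310) if n=="scene" else (230,60,340,170)
        g=3.3 if n=="scene" else 5
        cv2.imwrite(f"pics/{n}{i}.png",cv2.resize(p[v0:v1,u0:u1],None,fx=g,fy=g,interpolation=cv2.INTER_CUBIC))
        try: headfit(n,f,35,75)
        except Exception as e: print(n,e)
E
python3 - <<'E'
from h import *
tap(.058); look(8)
E
```

```text
tap hit False face s 57.4 mm F [-0.6 -0.8 -4.6]
clear t20.7 tcp [ 0.4525 -0.1253  0.4091] F [-0.6  0.6 -4.1] w 0.0262 q [ 0.46 -0.21 -0.11  2.05 -0.43  0.92 -0.7 ]
scene n 128 head s at centre 55.6 tilt x -1.5 y 2.3 deg depth 79.4 x -15.7..18.6 b -21.9..27.3
top n 64 head s at centre 55.2 tilt x -3.0 y -0.6 deg depth 79.8 x -14.5..19.6 b -20.8..26.1
```

View pics/scene8.png

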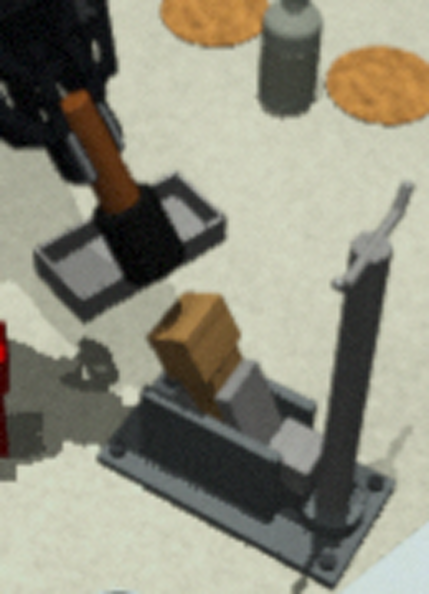

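The first tap moved it about 8 mm, to a depth of about 79.5, and the mallet is clear. Second tap goes until it stops.

Run:
```python
from h import *
tap(.040,speed=.1,mf=35); look(9)
tap(.036,speed=.1,mf=45); look(10)
```

```text
tap hit True face s 47.3 mm F [-3.6 -0.4  5. ]
clear t21.7 tcp [ 0.4527 -0.1246  0.4066] F [-0.4  0.3 -4.6] w 0.0256 q [ 0.46 -0.21 -0.11  2.05 -0.43  0.92 -0.7 ]
scene n 126 head s at centre 48.7 tilt x 0.6 y 0.9 deg depth 86.3 x -15.4..19.6 b -22.1..28.0
top n 86 head s at centre 47.9 tilt x 1.4 y -0.3 deg depth 87.1 x -13.4..20.6 b -21.1..26.1
tap hit True face s 46.8 mm F [-5.4 -0.5  6.3]
clear t22.7 tcp [ 0.4527 -0.1245  0.4065] F [-0.4  0.8 -4.7] w 0.0259 q [ 0.46 -0.21 -0.11  2.05 -0.43  0.93 -0.7 ]
scene n 129 head s at centre 47.9 tilt x 1.3 y 0.3 deg depth 87.1 x -15.5..20.1 b -21.9..26.3
top n 90 head s at centre 47.4 tilt x -2.5 y -0.3 deg depth 87.6 x -13.6..20.9 b -20.9..25.5
```

View pics/scene10.png

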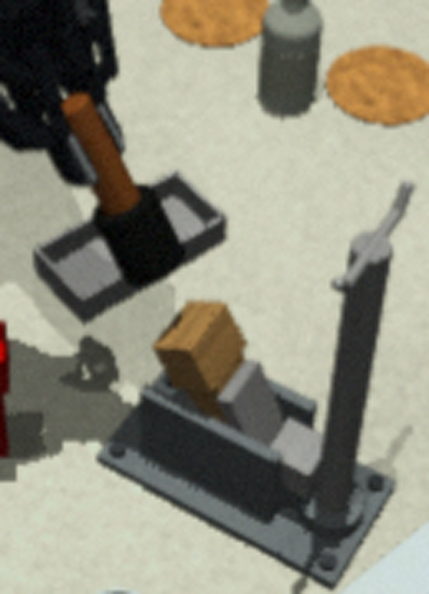

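View pics/top10.png

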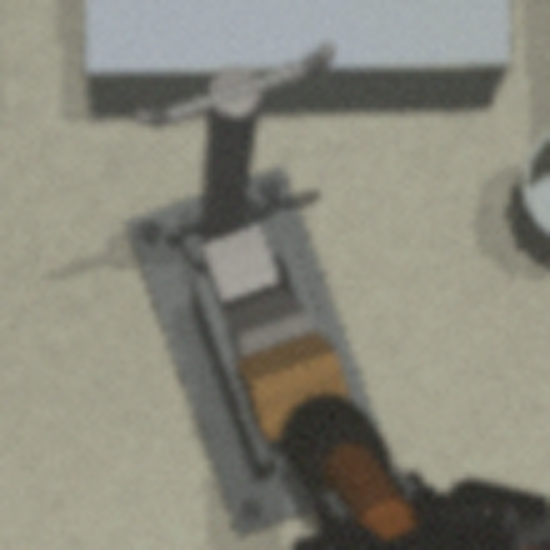

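Run:
```python
from h import *
tap(.034,speed=.1,mf=60); look(11)
```

```text
tap hit True face s 45.0 mm F [-3.  -0.2  4. ]
clear t23.8 tcp [ 0.4527 -0.1245  0.4065] F [-0.3  0.  -3.9] w 0.0261 q [ 0.46 -0.21 -0.11  2.05 -0.43  0.93 -0.7 ]
scene n 124 head s at centre 47.8 tilt x 0.8 y 0.9 deg depth 87.2 x -15.6..19.1 b -22.3..26.2
top n 113 head s at centre 47.2 tilt x 1.6 y -1.6 deg depth 87.8 x -13.2..20.5 b -21.5..25.5
```

The extra tap at 60 N left the head where it was (47.2–47.8 mm, against 47.4–47.9 mm before), so it is home. Now I'll return the mallet.

Run:
```python
from h import *
arm.move_joints([.04,.06,-.81,1.65,.04,1.45,-1.28]); st("over pad")
an=np.deg2rad(150.7); B=np.array([np.cos(an),np.sin(an),0]); q=quat(DOWN,-B)
P=np.array([.407,.330,.2588]); 
arm.reach(P+[0,0,.19],q); st("hover")
arm.line_to(P+[0,0,.015],speed=.2); s=st("near")
hit=arm.line_to(P+[0,0,-.012],speed=.02,max_force=4); st(f"touch {hit}")
p,d=viewer.snapshot("scene"); cv2.imwrite("pics/s12.png",cv2.resize(p[80:200,240:400],None,fx=5,fy=5,interpolation=cv2.INTER_CUBIC))
```

```text
over pad t25.6 tcp [0.3999 0.3306 0.4673] F [ 0.4 -0.4 -4.6] w 0.0257 q [ 0.04  0.06 -0.81  1.65  0.04  1.45 -1.28]
hover t25.8 tcp [0.4079 0.3281 0.4473] F [-0.2  0.7 -4.3] w 0.0257 q [ 0.04  0.08 -0.8   1.67  0.06  1.42 -1.29]
near t26.9 tcp [0.4075 0.3306 0.2752] F [ 0.8 -0.2 -3.4] w 0.0255 q [-0.02  0.24 -0.79  1.89  0.2   1.08 -1.4 ]
touch True t27.7 tcp [0.4069 0.3299 0.2571] F [-0.5 -0.9  4.5] w 0.0258 q [-0.03  0.27 -0.78  1.91  0.22  1.05 -1.41]
```

View pics/s12.png

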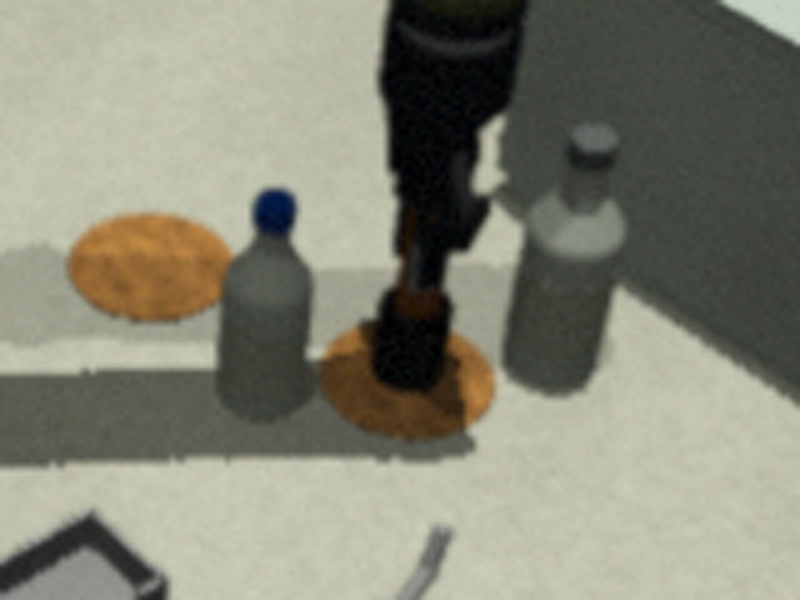

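The mallet stands upright on the pad, between the two bottles, with its foot at about (410,370). I'll release it and retreat.

Run:
```python
from h import *
arm.move_gripper(.032,f_grip=20); arm.pause(.3); arm.move_gripper(.075); st("open")
P=np.array(readout.sense()["tool_pos"]); arm.line_to(P+[0,0,.19],speed=.15); st("up")
arm.move_joints([-1.1,.06,0,1.65,.04,1.45,-.3]); arm.pause(.5); st("away")
look(13)
for n in("scene","top"):
    p=np.load(f"s13_{n}.npz")["p"]; cv2.imwrite(f"pics/{n}14.png",cv2.resize(p,(800,600),interpolation=cv2.INTER_CUBIC))
```

```text
open t28.8 tcp [0.4062 0.3291 0.2557] F [-0.1  0.6 -0.2] w 0.0747 q [-0.03  0.27 -0.78  1.91  0.22  1.05 -1.41]
up t30.2 tcp [0.4061 0.3289 0.4448] F [-0.1 -0.5  0.3] w 0.0750 q [ 0.04  0.08 -0.81  1.68  0.06  1.41 -1.29]
away t32.0 tcp [0.2721 0.4593 0.4589] F [ 0.8 -0.4 -0.1] w 0.0750 q [-1.1   0.06 -0.    1.65  0.04  1.45 -0.3 ]
scene n 131 head s at centre 47.6 tilt x -1.0 y 0.6 deg depth 87.4 x -16.3..19.4 b -22.2..26.3
top n 136 head s at centre 46.9 tilt x -1.4 y -0.3 deg depth 88.1 x -15.8..20.2 b -21.3..25.7
```

View pics/scene14.png

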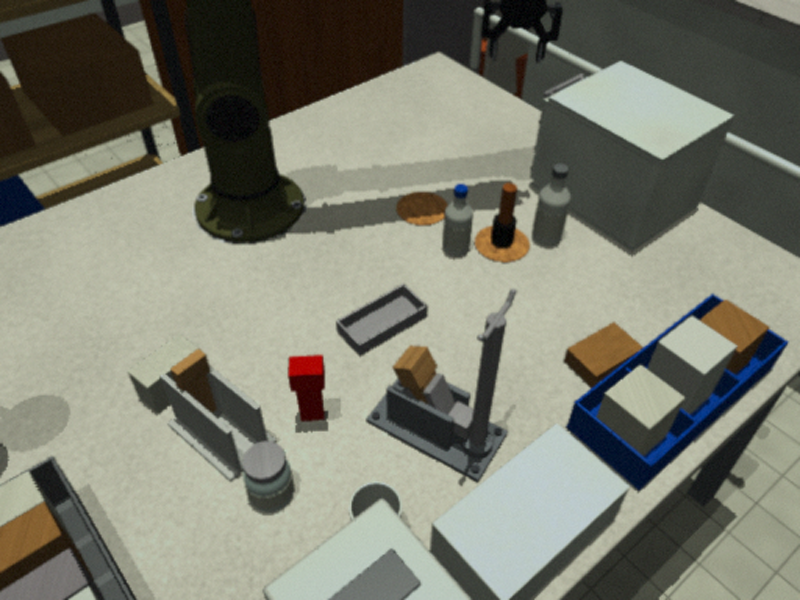

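View pics/top14.png

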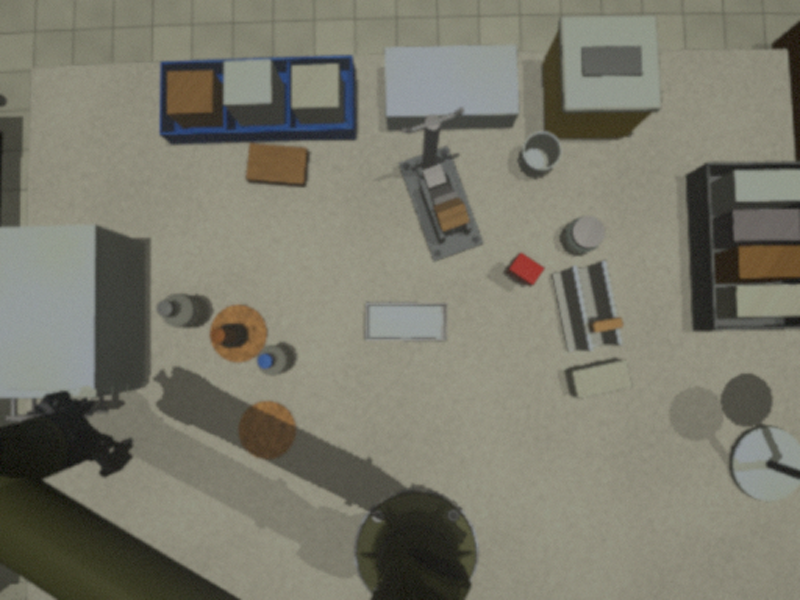

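Run:
```python
from h import *
arm.close_job();
```

```text
the job is handed in; nothing more can be done
```

The job is handed in at about 32 s of robot time. The thick wedge is driven home and the mallet is back upright on its pad.

- **Setting the wedge:** I took the thick wedge from the rack and set it thin end first, with a 4 N force limit. It was released at a depth of about 71 mm.
- **Driving it:** It took four separate mallet taps, with the mallet lifted about 40–50 mm clear each time.
    - The first tap went to about 79.5 mm and the second to about 86.5–87 mm.
    - The last two, force-limited at 45 N and 60 N, moved the head less than 1 mm.
- **Mallet:** I stood it back on the pad farther from the base, close to the pad's centre, and let go.
- **Last pictures:** The wedge sits in the slot and the mallet is upright. The thin wedge, the red look-alike and the other things on the table look unmoved, and the gripper is clear.

Three readings did not quite agree:
- **Final depth:** It reads 87–88 mm against the nominal 85 mm. That is a little outside the 2 mm calibration figure, so I judged "home" by the wedge no longer moving. I did not measure the jaw's travel directly.
- **Cameras:** The scene camera was off from the top camera by about (6, −5) mm. I trusted the top camera, because the bolts on the robot's base showed symmetrically in it.
- **Last tap:** At the stop, the mallet face computed about 2 mm below the head. I put that down to the rubber giving or the mallet slipping slightly in the grip, and it did not affect setting the mallet down.

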